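# Click an offcut into the drilling jig

## Task

Load the thick wooden offcut into the drilling jig: lay it flat in the open mouth of the channel, then slide it along, under the drill plate, past the sprung catch until the catch has snapped shut behind it and the block presses home on the stop screw with roughly 10 N. Then draw it back against the catch with roughly 10 N to prove that it holds, and let go, leaving the block locked in. Be gentle: never load the stop or the catch with more than 25 N, and leave the other things on the bench where they are.

Things in the scene. Friction and masses are not known exactly. Their poses are not given: they have to be found in the camera images.
- wood_block: The thick wooden offcut, loose: 45 wide (its x) x 110 long (its y) x 38 mm high, about 0.12 kg. Origin at the centre of its underside, z up. Either end may go first. It may have swapped places with the sanding block or the carton; the flatter offcut (19 mm high) is not it.
- jig: Drilling jig fixed to the bench: plywood base 340 x 123 mm, its top (channel floor) 8 mm above the bench. Origin at bench height on the channel's centre line, level with the catch's square face; x points along the channel in the direction of insertion, z up. Wooden rails, tops 20 mm above the bench, bound the channel: 48 mm wide from x = -35 to +116 mm.
- channel_mouth (a point): Point on the channel floor, on the centre line, at jig x = -105 mm: with the block's origin here the block lies in the mouth, clear of the catch. From x = -35 to -150 mm the rails flare to 80 mm apart; the mouth is open at that end and from above. Fingers that hold the block must stay at least 23 mm above the bench, over rails and catch.
- drill_plate (a point): Centre of the top of the drill bush (jig x = 108 mm, 60 mm above the bench). The aluminium drill plate under it spans the channel from x = 95 to 161 mm; underside 49, top 54 mm above the bench; its feet stand beside the channel at x = 95 to 121 mm. The block can only be slid in under it from the mouth; keep fingers behind x = 90 mm.
- catch_block: Mount of the catch, with the sprung catch (a dark steel pawl) it carries, on the +y side of the channel; tops at most 23 mm above the bench. Origin and axes are those of the jig. A block pushed in swings the pawl aside (about 2 to 8 N along the channel). When the block's origin is beyond jig x = +55 mm, the pawl springs back behind it and blocks its return.
- catch_face (a point): Point on the channel floor, on the centre line, level with the catch's square face, which looks along jig +x. The catch's nose reaches in to y = +16 mm; its bevel, on the mouth side, starts at about x = -24 mm.
- stop_bracket: End block, drill plate and stop screw, fixed to the jig; origin and axes are the jig's. The screw's round pad (18 mm, rigid, on the centre line, 26 mm above the bench) faces the mouth. Its setting differs each time and is not measured: the pad is at jig x = 114 to 122 mm, so the block's origin, when home on it, is at x = 59 to 67 mm; 4 to 12 mm of play behind the catch.
- catch (a joint): Angle of the sprung catch: 0 when sprung shut (nose in the channel), about 0.08 to 0.2 rad while the block passes it. Positive swings it out of the channel.
- sanding_block: Bystander: blue sanding block 62 x 115 x 38 mm. Origin at the centre of its underside.
- box_bit: Bystander: small blue carton 60 x 100 x 45 mm. Origin at the centre of its underside.
- wood_block_b: Bystander: flat offcut 38 x 140 x 19 mm at the back. Origin at the centre of its underside.

How it is judged (in metres and radians):
On the way, in this order (a step that is already met when the one before it is completed fails the run):
1. the block lies flat in the mouth of the channel, in line with it, before the catch (x of wood_block in the frame of jig between -0.16 and -0.075 m and y of wood_block in the frame of jig between -0.015 and 0.015 m and z of wood_block in the frame of jig between 0.005 and 0.012 m and angle between the y axis of wood_block and the x axis of jig, either way round below 0.2 rad), for 0.2 s.
2. the block is past the shut catch and presses on the stop with more than 5 N (value of joint catch below 0.04 rad and x of wood_block in the frame of jig above 0.055 m and contact force between wood_block and stop_bracket above 5 N), for 0.2 s.
3. the block is drawn back against the shut catch with more than 5 N, and the catch holds (value of joint catch below 0.04 rad and x of wood_block in the frame of jig above 0.052 m and contact force between wood_block and catch_block above 5 N), for 0.2 s.
At the end, for the whole second after the job is handed in: The block is released and at rest, flat in the channel and in line with it (4 degrees, 6 mm sideways), between the shut catch (less than 0.04 rad open) behind it and the stop screw ahead of it (origin 52.5 to 70 mm past the catch face) (value of joint catch below 0.04 rad and x of wood_block in the frame of jig between 0.0525 and 0.07 m and y of wood_block in the frame of jig between -0.006 and 0.006 m and z of wood_block in the frame of jig between 0.005 and 0.0105 m and angle between the y axis of wood_block and the x axis of jig, either way round below 0.07 rad and angle between wood_block's own z axis and vertical below 0.06 rad and linear speed of wood_block below 0.01 m/s); the robot touches nothing.
It fails at once if the stop is loaded with more than 25 N (contact force between wood_block and stop_bracket above 25 N).
It fails at once if the catch is loaded with more than 25 N (contact force between wood_block and catch_block above 25 N).
It fails at once if a bystander is moved by more than 30 mm (distance of any of sanding_block, box_bit, wood_block_b from where it was at the start of the episode above 0.03 m).
It also fails if it takes over 72 s, if anything falls off the work surface, if the arm or the gripper's body presses on something with over 40 N, if the wrist force passes 120 N, or if a joint passes its speed limit or range.

## Robot

A 7-joint arm with a two-finger parallel gripper is mounted at the origin on a cart in front of the work surface, level with it; the furniture and walls round the work are solid. World frame = base frame: x ahead of the robot, y to its left, z up, the work surface at z = 0. Lengths are in mm, angles in rad, forces in N, time in s.
With the tool pointing down it reaches from about 400 to 850 mm from the base axis. Payload 4.5 kg.
Tool frame: the origin (TCP) lies between the finger pads; the fingertips stand 22 mm ahead of it and the grasp point (between the pads) lies 3 mm ahead of it (env.tips_ahead is the distance from the TCP to the fingertips, in mm); z points along the fingers, y is the line along which they close (so a half turn about z gives the same grasp; the last joint's range is limited). The gripper opens to 85 mm and grips with 20 to 120 N. Pads are 22 mm wide; open, the fingers measure 114 mm over their backs; the gripper's body (76 mm by 85 mm) begins 54 mm behind the grasp point. The pads swing forward as they close: fully open they stand 13 mm farther back than shut.
Start: joints at [-1.21, 0.689, -0.195, 1.565, 0.157, 0.902, -0.215], TCP at [200.615, 591.954, 213.417] pointing down, gripper open.
Joint ranges: [-3.01, 3.01], [-0.46, 2.08], [-1.47, 1.51], [0.13, 2.56], [-1, 4.14], [0.04, 2.09], [-2.66, 2.66]. Speed limits (rad/s): [2.57, 2.57, 3.14, 3.14, 3.14, 3.14, 3.14].

## Interface

Orientations are given as a unit quaternion [x, y, z, w].
In Python, from station import env gives the robot as it stands. The module is installed in compiled form; this text tells all that it offers.
- The arm moves only by the tool arm_command, never from a script. Its arguments are lists of equal length, an entry for each row: "translation": the shift along the world's x, y, z in cm, a list of three; "delta_rot": the turn, a rotation vector about the world's x, y, z in degrees, a list of three; "fingers": the finger opening in cm, from 0 to 8.54. In form: {"translation": [[dx, dy, dz], ...], "delta_rot": [[rx, ry, rz], ...], "fingers": [fingers, ...]}. A call has 1 to 10 rows; each row is the pose to reach, as a shift and turn from the pose commanded when the call began; what a row does not reach only later rows make up. A row lasts 1/12 s, in which the tool goes at most 41.7 mm and 7.16 degrees, less where a joint would pass 70% of its speed; a pose out of reach is approached as far as the arm can. A call with a gripper value outside its range is refused whole. The fingers move at their own pace and stop on an object; "grip_force" is the grip in N (left out, the last holds). Time passes only in rows, so rows that repeat a pose let the fingers close. It gives the time, the measured TCP pose, the force, the opening and the grip force at its end, in the units of the state.
- env.get_obs(): the state, without advancing time (a new reading comes with each control period).
- env.read_camera(name): name is "side" or "top" or "wrist"; returns (picture, depth): 400x640x3 uint8, red, green, blue; 400x640 float32, mm along the optical axis (not along the pixel's ray), 0 where there is no reading.
- env.calibration(name): a dict with "intrinsics" (3x3 intrinsics, pixels), "R" (3x3) and "t" (3): a world point X has camera coordinates R X + t. Camera axes: x right, y down, z forward; pixel columns grow to the right and rows downward; lengths in mm; the calibration is good to about 2 mm. A picture is of the moment at which its call begins: read the wrist's pose just before it. calibration takes no time and is no camera call; for the wrist camera it gives the pose at the moment of the call.
- env.job_done(): hands the job in; it is judged then, once.
The state is a dict: "time_s": time; "joint_positions": joint angles; "qvel": joint speeds; "tau": joint torques, N m; "eef_pos": TCP position; "tool_rot": TCP orientation; "ft_force": force on the tool from outside, world axes, zero at the start; "ft_torque": the same for the moment, N m; "opening": opening from 0.0 (shut) to 1.0 (fully open); "grasp_force": force on a finger pad.
Only numpy, scipy, OpenCV 4.12 (cv2) and the standard library are available. Lean on these libraries where they do the work, as an engineer would, in place of code of your own. Each camera call takes 0.05 s, during which the arm holds its last target. There are 200 camera calls.

## Working session

There is one attempt and no reset: what is moved stays moved. The work goes in short steps, Python scripts to look and compute and a tool call to move; the robot and the scene stay as the last step left them, time stands still between calls to the robot, and variables do not carry over. Pictures are saved under pics/ and viewed, at most 10 in all, crops included, and the job is handed in when it is done.

Besides the shell and the picture viewer there is one more tool, called after "Request:" by a JSON object that holds its "op" and its "data", one argument or row to a line. arm_command: Moves the arm, as the interface text tells. Its arguments: {"type":"object","properties":{"translation":{"type":"array","items":{"type":"array","items":{"type":"number"}}},"delta_rot":{"type":"array","items":{"type":"array","items":{"type":"number"}}},"fingers":{"type":"array","items":{"type":"number"}},"grip_force":{"type":"number"}},"required":["translation","delta_rot","fingers"]}

```bash
mkdir -p pics
cat > h.py <<'E'
from station import env
import numpy as np, cv2
def world(name,depth,u,v,cal=None):
    c=cal or env.calibration(name); K=np.array(c["intrinsics"]);R=np.array(c["R"]);t=np.array(c["t"])
    d=depth[int(v),int(u)]; p=np.linalg.inv(K)@[u,v,1]*d
    return R.T@(p-t)
def onz(name,u,v,z,cal=None):
    c=cal or env.calibration(name); K=np.array(c["intrinsics"]);R=np.array(c["R"]);t=np.array(c["t"])
    r=R.T@np.linalg.inv(K)@[u,v,1]; o=-R.T@t
    return o+r*(z-o[2])/r[2]
E
python3 - <<'E'
from h import *
for n in ["top","side"]:
    im,d=env.read_camera(n); cv2.imwrite(f"pics/{n}0.png",im[:,:,::-1]); np.save(f"{n}0.npy",d)
    c=env.calibration(n); print(n,-np.array(c["R"]).T@c["t"])
o=env.get_obs(); print(o)
E
```

```text
top [ 128.06084323  101.16772435 1299.07628343]
side [  88.55286203 -992.89468112  710.73267959]
{'time_s': 0.1, 'joint_positions': array([-1.21016051,  0.68990767, -0.19451744,  1.56624247,  0.15729976,
        0.9024861 , -0.2150961 ]), 'qvel': array([-1.36226194e-03, -2.13819955e-03,  5.80770111e-05, -5.77934022e-04,
       -1.29068560e-03,  3.52575742e-04,  2.87852747e-04]), 'tau': array([-2.54702507e-03, -5.40598190e+01, -1.27140753e+00, -1.58984613e+01,
        9.35670978e-03,  4.34252303e-03, -1.45586604e-06]), 'eef_pos': array([200.504253  , 591.32201338, 212.65882908]), 'tool_rot': array([ 1.62652826e-01,  9.86683016e-01, -8.23106410e-04, -7.50720540e-05]), 'ft_force': array([ 0.41203376, -0.59200813, -0.68013366]), 'ft_torque': array([-0.04053095,  0.00307935,  0.00631627]), 'grasp_force': 0.0, 'opening': 1.0027993827390782}
```

View pics/top0.png

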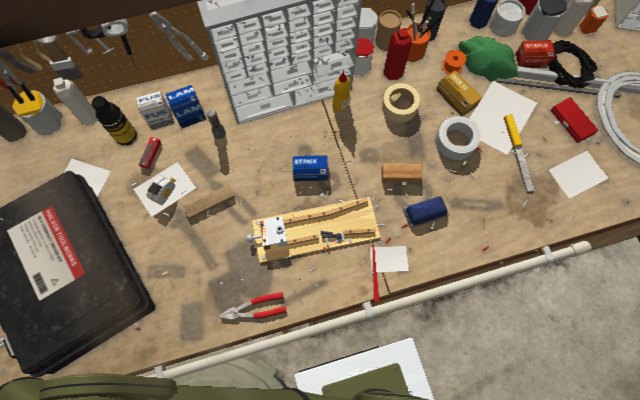

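View pics/side0.png

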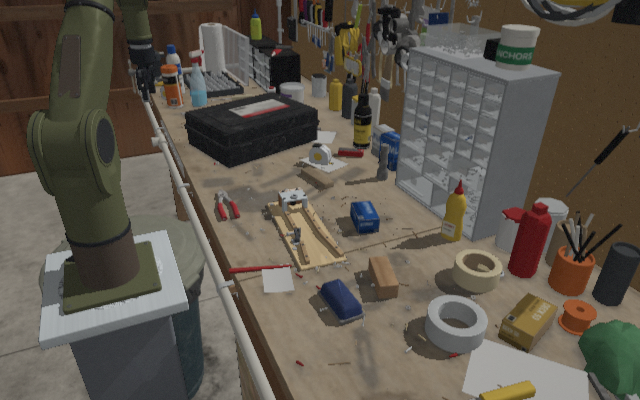

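Top view: the thick offcut is at about (402,172), the flat offcut at (210,204) and the carton at (311,167). The sanding block is at (427,211). The jig runs from its mouth at about (378,222) to the stop at about (250,238). I'll enlarge the jig and block area.

Run:
```python
from h import *
im=cv2.imread("pics/top0.png")
c=im[150:275,240:440]; cv2.imwrite("pics/c1.png",cv2.resize(c,None,fx=4,fy=4,interpolation=cv2.INTER_CUBIC))
d=np.load("top0.npy")
for u,v in [(402,170),(427,211),(311,167),(210,204),(330,215),(345,222),(300,300),(272,235)]: print(u,v,world("top",d,u,v).round(1))
```

```text
402 170 [ 583.  -285.1   40.7]
427 211 [ 448.5 -308.9   39.5]
311 167 [662.3 -39.8  48.9]
210 204 [648.1 261.   17.7]
330 215 [523.7 -54.2   6.8]
345 222 [491.9 -88.3   7.3]
300 300 [322.   91.3  -1.9]
272 235 [500.  116.4  53.5]
```

View pics/c1.png

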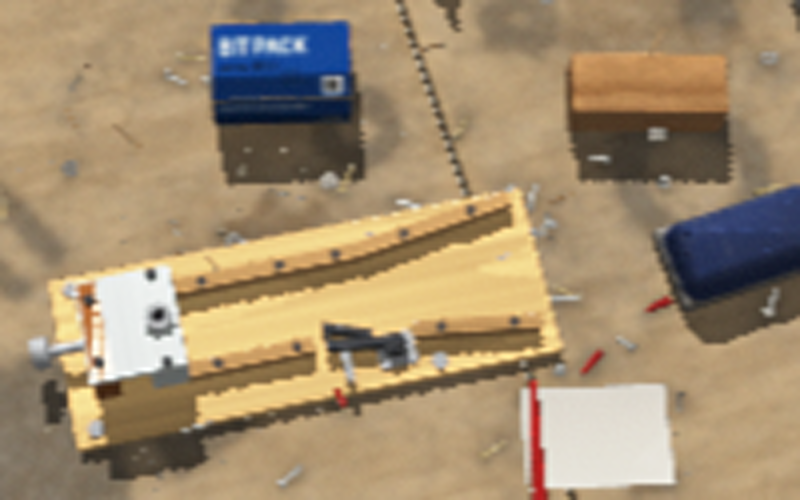

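The crop shows the block top with corners at about (572,55), (726,55), (727,112), (573,112). The base corners are (50,283), (518,190), (563,355), (80,450), the bush is at (158,317), and the dark pawl is at about (325..410, 325..360).

Run:
```python
from h import *
P=lambda a,b,z: onz("top",240+(a+.5)/4-.5,150+(b+.5)/4-.5,z)
print("block");B=[P(*p,38)[:2] for p in [(571,54),(727,54),(728,112),(572,112)]]
B=np.array(B);print(B.round(1),B.mean(0),[np.linalg.norm(B[i]-B[i-1]).round(1) for i in range(4)])
J=np.array([P(*p,8)[:2] for p in [(50,283),(518,190),(563,355),(80,450)]])
print(J.round(1),J.mean(0),[np.linalg.norm(J[i]-J[i-1]).round(1) for i in range(4)])
for a,b in[(1,0),(2,3)]: v=J[b]-J[a]; print(np.degrees(np.arctan2(v[1],v[0])))
v=J[0]-J[3];print(np.degrees(np.arctan2(v[1],v[0])))
print("bush",P(158,315,60))
# rails channel edges, depth-based block footprint
d=np.load("top0.npy");c=env.calibration("top");K=np.array(c["intrinsics"]);R=np.array(c["R"]);t=np.array(c["t"])
v,u=np.mgrid[0:400,0:640]; X=((np.linalg.inv(K)@np.stack([u,v,np.ones_like(u)]).reshape(3,-1)*d.ravel())-t[:,None]).T@R
def seg(lo,hi,x0,x1,y0,y1):
    m=(X[:,2]>lo)&(X[:,2]<hi)&(X[:,0]>x0)&(X[:,0]<x1)&(X[:,1]>y0)&(X[:,1]<y1)
    q=X[m]; print(m.sum(),q.mean(0).round(1),cv2.minAreaRect(q[:,:2].astype(np.float32)))
seg(32,46,530,650,-370,-200)   # block
seg(47,58,430,600,60,180)      # plate
seg(32,46,380,530,-400,-240)   # sanding
seg(40,54,600,720,-110,20)
```

```text
block
[[ 620.1 -239.6]
 [ 588.3 -346.1]
 [ 546.1 -330.8]
 [ 577.6 -225.5]] [ 583.03987854 -285.50762292] [np.float64(44.8), np.float64(111.2), np.float64(44.8), np.float64(109.9)]
[[ 570.6  159.5]
 [ 542.6 -176.6]
 [ 418.8 -167.2]
 [ 449.5  168.6]] [495.35582464  -3.93666792] [np.float64(121.5), np.float64(337.2), np.float64(124.2), np.float64(337.2)]
85.23645954290912
84.77857272932411
-4.310376358936293
bush [510.39302714  93.38226917  60.        ]
579 [ 581.6 -283.5   38.4] ((583.5145263671875, -284.18780517578125), (109.72498321533203, 49.23670196533203), 73.32032012939453)
549 [511.4 115.7  54.2] ((511.9418640136719, 114.31939697265625), (66.01382446289062, 72.95350646972656), 85.04814147949219)
565 [ 455.3 -311.    37.9] ((456.42205810546875, -312.2911376953125), (50.35036087036133, 102.14519500732422), 1.4627598524093628)
696 [670.3 -37.1  45.6] ((671.0048828125, -37.840126037597656), (99.43274688720703, 63.19139862060547), 74.48920440673828)
```

Request:
{"op": "arm_command", "data": {
  "translation": [
    [1.5,-3.4,0.3],
    [3,-6.8,0.6],
    [4.5,-10.2,0.9],
    [6,-13.6,1.2],
    [7.5,-17,1.5],
    [9,-20.4,1.8],
    [10.5,-23.8,2.1],
    [12,-27.2,2.4],
    [13.5,-30.6,2.7],
    [15,-34,3]
  ],
  "delta_rot": [
    [0,0,-4],
    [0,0,-8],
    [0,0,-12],
    [0,0,-16],
    [0,0,-20],
    [0,0,-24],
    [0,0,-28],
    [0,0,-32],
    [0,0,-36],
    [0,0,-40]
  ],
  "fingers": [8.5,8.5,8.5,8.5,8.5,8.5,8.5,8.5,8.5,8.5]
}}

```text
time_s: 0.93
eef_pos: [350.8, 250.1, 243.5]
tool_rot: [0.492, 0.871, -0.0, -0.0]
ft_force: [0.3, -0.0, -0.7]
opening: 0.999
grasp_force: 0.0
```

Request:
{"op": "arm_command", "data": {
  "translation": [
    [1.5,-3.4,0.3],
    [3,-6.8,0.6],
    [4.5,-10.2,0.9],
    [6,-13.6,1.2],
    [7.5,-17,1.5],
    [9,-20.4,1.8],
    [10.5,-23.8,2.1],
    [12,-27.2,2.4],
    [13.5,-30.6,2.7],
    [14.0,-32,3]
  ],
  "delta_rot": [
    [0,0,-4],
    [0,0,-8],
    [0,0,-12],
    [0,0,-16],
    [0,0,-20],
    [0,0,-24],
    [0,0,-28],
    [0,0,-32],
    [0,0,-36],
    [0,0,-36]
  ],
  "fingers": [8.5,8.5,8.5,8.5,8.5,8.5,8.5,8.5,8.5,8.5]
}}

```text
time_s: 1.77
eef_pos: [492.1, -73.9, 273.6]
tool_rot: [0.739, 0.674, -0.0, 0.002]
ft_force: [0.2, -0.4, 0.4]
opening: 0.993
grasp_force: 0.0
```

Run:
```python
from h import *
o=env.get_obs();print(o["time_s"],o["eef_pos"],o["tool_rot"],np.abs(o["qvel"]).max(),o["joint_positions"],env.tips_ahead)
c=env.calibration("wrist");im,d=env.read_camera("wrist"); cv2.imwrite("pics/w1.png",im[:,:,::-1]);np.savez("w1.npz",d=d,**{k:np.array(v) for k,v in c.items()})
```

```text
1.7667 [492.07520064 -73.85732084 273.60017044] [ 7.38762056e-01  6.73963664e-01 -4.98434327e-04  1.83192598e-03] 0.3442396624070632 [-0.0611256   0.44452022  0.17390385  1.874985   -0.09681739  0.828244
  0.06992527] 22.0
```

View pics/w1.png

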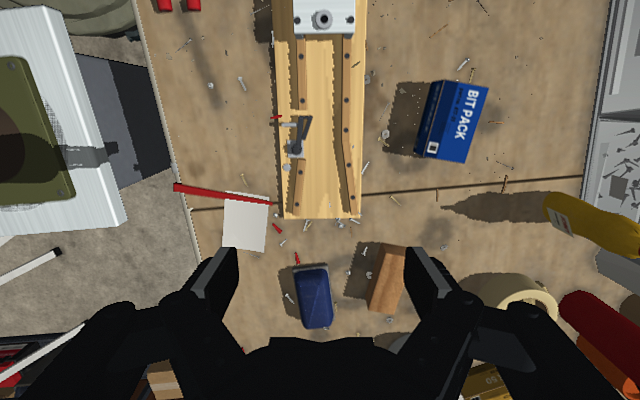

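The wrist view shows the jig, with its mouth end at about (320,216), the bush at (322,19) and the pawl at (300,135). The block is at about (388,278). The arm was still settling, so I'll retake this and enlarge it.

Run:
```python
from h import *
for i in range(3): env.read_camera("wrist")
c=env.calibration("wrist");im,d=env.read_camera("wrist"); cv2.imwrite("pics/w2.png",im[:,:,::-1]);np.savez("w2.npz",d=d,**{k:np.array(v) for k,v in c.items()})
o=env.get_obs();print(o["eef_pos"],o["tool_rot"],np.abs(o["qvel"]).max())
z=lambda a:cv2.resize(a[:,:,::-1],None,fx=4,fy=4,interpolation=cv2.INTER_CUBIC)
A=z(im[0:146,265:370]);B=z(im[110:256,265:370]); cv2.imwrite("pics/w2c.png",np.hstack([A[:584],B[:584]])[:,:840][:, :])
print(np.hstack([A,B]).shape)
q=cv2.imread("pics/w2c.png");cv2.imwrite("pics/w2c.png",q[:584,20:820])
```

```text
[489.8478311  -66.49533721 272.96529463] [ 7.35009957e-01  6.78055615e-01 -1.11405710e-04 -9.66582669e-04] 0.017259710019985823
(584, 840, 3)
```

View pics/w2c.png

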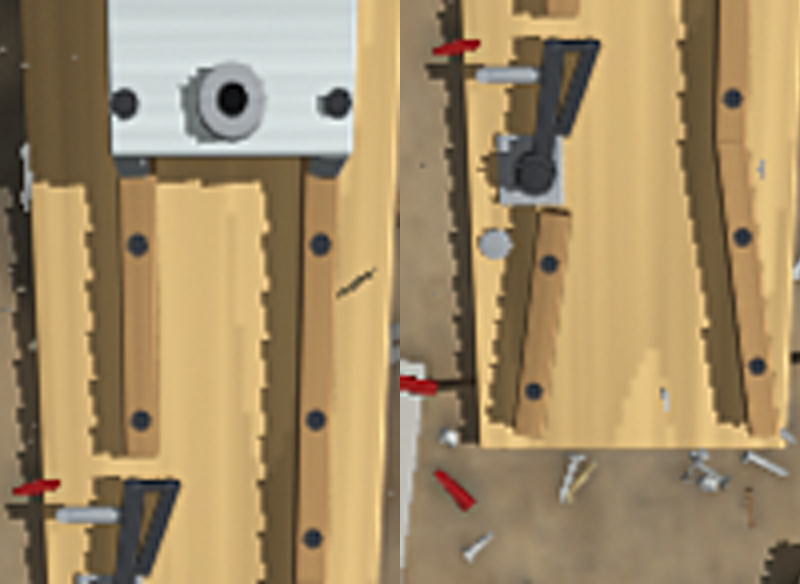

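The enlarged crop gives the bush at (232,98) and the plate edge at row 157. The rail inner edges are at columns 157–159 and 303–298, the pawl face is at row 480, and the mouth edge is at row 447 of the right half.

Run:
```python
from h import *
w=np.load("w2.npz");c={k:w[k] for k in("intrinsics","R","t")};d=w["d"]
L=lambda a,b,z:onz("",265+(a+20.5)/4-.5,(b+.5)/4-.5,z,c)
Rr=lambda a,b,z:onz("",265+(a-399.5)/4-.5,110+(b+.5)/4-.5,z,c)
def s(n,p):print(n,p[:2].round(1))
s("bush",L(232,98,60))
s("plateL",L(112,157,54));s("plateR",L(352,157,54))
for n,p in dict(l1=L(157,190,20),l2=L(159,450,20),r1=L(303,190,20),r2=L(297,570,20),pawl=L(150,480,22),pawl2=L(178,481,22),m1=Rr(480,447,8),m2=Rr(785,447,8),
  fl=Rr(548,435,20),fr=Rr(750,435,20),knee=Rr(716,143,20)).items(): s(n,p)
# block segmentation
K,R,t=c["intrinsics"],c["R"],c["t"];v,u=np.mgrid[0:400,0:640]
X=((np.linalg.inv(K)@np.stack([u,v,np.ones_like(u)]).reshape(3,-1)*d.ravel())-t[:,None]).T@R
print(d[20:200:40,322], [X.reshape(400,640,3)[p].round(1) for p in [(278,390),(160,325),(15,310)]])
m=(X[:,2]>32)&(X[:,2]<44)&(X[:,0]>530)&(X[:,0]<650)&(X[:,1]>-360)&(X[:,1]<-200)
q=X[m];print(m.sum(),q[:,1].min(),q[:,1].max(),cv2.minAreaRect(q[:,:2].astype(np.float32)))
```

```text
bush [511.2  95.6]
plateL [474.8  84.5]
plateR [545.7  78.6]
l1 [486.4  80.4]
l2 [479.4  -0.6]
r1 [533.8  76.5]
r2 [524.7 -45.8]
pawl [475.4 -10.3]
pawl2 [485.1 -11.4]
m1 [ 423.5 -165.5]
m2 [ 545.3 -175.4]
fl [ 452.5 -157.7]
fr [ 530.6 -164.1]
knee [524.1 -50.4]
[328.50476 389.4049  404.59155 420.60324 440.18204] [array([ 584. , -263.1,   38.9]), array([495.8, -71.2,  10.2]), array([491.8, 107.4,  56.4])]
1567 -341.781763477266 -225.07600076234206 ((583.179443359375, -284.32086181640625), (111.15540313720703, 45.46599578857422), 72.79108428955078)
```

Request:
{"op": "arm_command", "data": {
  "translation": [
    [1.2,-3,-1],
    [2.4,-6,-3],
    [3.6,-9,-5],
    [4.8,-12,-7.5],
    [6,-15,-10],
    [7.2,-18,-12],
    [8.4,-21,-14],
    [9,-22.4,-15.3],
    [9,-22.4,-15.3],
    [9,-22.4,-15.3]
  ],
  "delta_rot": [
    [0,0,-2],
    [0,0,-4],
    [0,0,-6],
    [0,0,-8],
    [0,0,-10],
    [0,0,-12.3],
    [0,0,-12.3],
    [0,0,-12.3],
    [0,0,-12.3],
    [0,0,-12.3]
  ],
  "fingers": [8.5,8.5,8.5,8.5,8.5,8.5,8.5,8.5,8.5,8.5]
}}

```text
time_s: 2.85
eef_pos: [580.1, -290.1, 119.2]
tool_rot: [0.804, 0.595, -0.0, -0.002]
ft_force: [1.6, 1.0, -0.8]
opening: 0.998
grasp_force: 0.0
```

Request:
{"op": "arm_command", "data": {
  "translation": [
    [0,0,-1.5],
    [0,0,-3],
    [0,0,-4.5],
    [0,0,-6],
    [0,0,-7.2],
    [0,0,-8],
    [0,0,-8],
    [0,0,-8],
    [0,0,-8],
    [0,0,-8]
  ],
  "delta_rot": [
    [0,0,0],
    [0,0,0],
    [0,0,0],
    [0,0,0],
    [0,0,0],
    [0,0,0],
    [0,0,0],
    [0,0,0],
    [0,0,0],
    [0,0,0]
  ],
  "fingers": [8.5,8.5,8.5,8.5,8.5,8.5,8.5,7.5,6.5,5.5],
  "grip_force": 40
}}

```text
time_s: 3.68
eef_pos: [581.3, -292.3, 41.5]
tool_rot: [0.804, 0.595, 0.0, 0.001]
ft_force: [-0.3, 0.1, -0.9]
opening: 0.651
grasp_force: 0.0
```

Request:
{"op": "arm_command", "data": {
  "translation": [
    [0,0,0],
    [0,0,0],
    [0,0,0],
    [0,0,0],
    [0,0,0],
    [0,0,0]
  ],
  "delta_rot": [
    [0,0,0],
    [0,0,0],
    [0,0,0],
    [0,0,0],
    [0,0,0],
    [0,0,0]
  ],
  "fingers": [5,4.5,4,4,4,4]
}}

```text
time_s: 4.18
eef_pos: [580.6, -292.1, 40.4]
tool_rot: [0.804, 0.595, 0.0, -0.0]
ft_force: [-0.0, 0.1, 0.6]
opening: 0.468
grasp_force: 0.0
```

Request:
{"op": "arm_command", "data": {
  "translation": [
    [0,0,0],
    [0,0,0],
    [0,0,0]
  ],
  "delta_rot": [
    [0,0,0],
    [0,0,0],
    [0,0,0]
  ],
  "fingers": [4,4,4]
}}

```text
time_s: 4.43
eef_pos: [580.6, -292.1, 40.4]
tool_rot: [0.804, 0.595, 0.0, 0.0]
ft_force: [-1.2, 0.2, 0.7]
opening: 0.47
grasp_force: 0.0
```

Run:
```python
from h import *
im,d=env.read_camera("wrist"); im2,_=env.read_camera("side")
A=im[200:400,200:520];B=im2[240:340,320:480]
z=lambda a,f:cv2.resize(a,None,fx=f,fy=f,interpolation=cv2.INTER_CUBIC)
cv2.imwrite("pics/g1.png",np.hstack([z(A,1.5),z(B,2)[:, :]] if 0 else [cv2.resize(A,(480,300)),cv2.resize(B,(320,300))[:, :320]])[:,:,::-1])
```

```text
(no output)
```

View pics/g1.png

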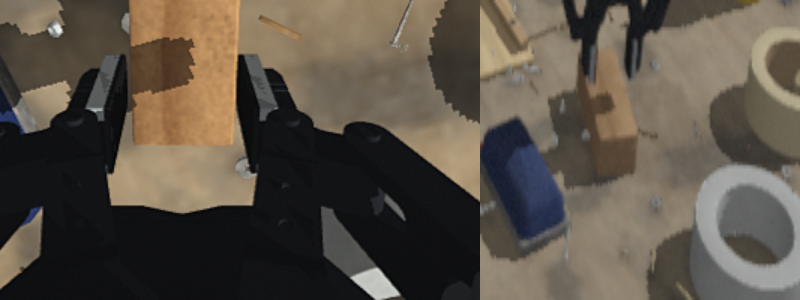

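The wrist crop shows both pads beside the block but not touching. In the side crop the fingertips look higher than I expected, so I'll check them by depth.

Run:
```python
from h import *
o=env.get_obs();print(o["eef_pos"],o["opening"])
c=env.calibration("wrist");im,d=env.read_camera("wrist")
f=lambda a,b:(200+a/1.5,200+b/1.5)
for n,p in dict(padLtop=(115,60),padLface=(112,130),padLin=(118,80),padRface=(262,130),padRtop=(243,60),padRt2=(250,75),blk1=(140,40),blk2=(140,135),blk3=(228,135),blk4=(232,40),blkmid=(185,120)).items():
    u,v=f(*p); print(n,(int(u),int(v)),world("",d,u,v,c).round(1))
im2,d2=env.read_camera("side")
g=lambda a,b:(320+(a-480)/2,240+b/3)
for p in [(590,75),(632,70),(600,60),(605,130),(612,105),(610,165),(633,60)]:
    u,v=g(*p);print("side",p,(int(u),int(v)),world("side",d2,u,v).round(1))
```

```text
[ 580.60915792 -291.99743495   40.3758979 ] 0.46962352409520186
padLtop (276, 240) [ 562.7 -274.7   69.9]
padLface (274, 286) [ 562.  -284.8   94.9]
padLin (278, 253) [ 564.6 -276.9   80.7]
padRface (374, 286) [ 603.6 -292.4  101.8]
padRtop (362, 240) [ 604.1 -288.    68.6]
padRt2 (366, 250) [ 604.8 -287.3   80.9]
blk1 (293, 226) [ 566.1 -282.2   39.5]
blk2 (293, 290) [ 551.4 -325.8   39.1]
blk3 (352, 290) [ 588.6 -337.1   39.2]
blk4 (354, 226) [ 602.1 -293.7   38.6]
blkmid (323, 280) [ 572.7 -324.    39.5]
side (590, 75) (375, 265) [ 554.9 -294.8   67. ]
side (632, 70) (396, 263) [ 600.8 -310.6   68.6]
side (600, 60) (380, 260) [ 596.9 -251.4   38.1]
side (605, 130) (382, 283) [ 560.4 -323.6   33.6]
side (612, 105) (386, 275) [ 580.9 -304.9   37. ]
side (610, 165) (385, 295) [ 562.  -335.8    8.2]
side (633, 60) (396, 260) [ 601.6 -309.8   77.4]
```

Run:
```python
from h import *
o=env.get_obs();tcp=o["eef_pos"]
v,u=np.mgrid[0:400,0:640]
def cloud(d,c):
    K,R,t=[np.array(c[k]) for k in("intrinsics","R","t")]
    return ((np.linalg.inv(K)@np.stack([u,v,np.ones_like(u)]).reshape(3,-1)*d.ravel())-t[:,None]).T@R
c=env.calibration("side");im2,d2=env.read_camera("side");X=cloud(d2,c).reshape(400,640,3)
m=(d2>0)&(np.abs(X[...,0]-tcp[0])<65)&(np.abs(X[...,1]-tcp[1])<25)&(im2.max(2)<75)&(X[...,2]>42)
q=X[m];print(m.sum(),np.percentile(q[:,2],[0,1,5,50,100]))
c=env.calibration("wrist");im,d=env.read_camera("wrist");X=cloud(d,c).reshape(400,640,3)
m=(d>0)&(X[...,2]>44)&(v>230);q=X[m];print(m.sum(),np.percentile(q[:,2],[0,1,5,50,100]), "cam",(-np.array(c["R"]).T@c["t"]).round(1))
w=np.load("w2.npz");X=cloud(w["d"],w).reshape(400,640,3);m=(w["d"]>0)&(X[...,2]>150)&(v>230);q=X[m]
print(np.percentile(q[:,2],[0,1,5,50]),"tcp was 273","cam",(-w["R"].T@w["t"]).round(1))
```

```text
3482 [ 58.4400634   71.87415173 104.07777171 282.18882659 568.17266522]
46295 [ 44.01472758  47.54365934  49.529369   135.46214675 159.495168  ] cam [ 603.5 -217.9  201.9]
[304.3018118  312.17536238 327.12416977 370.51285255] tcp was 273 cam [496.8   9.7 434.5]
```

Run:
```python
from h import *
o=env.get_obs();tcp=o["eef_pos"]
v,u=np.mgrid[0:400,0:640]
c=env.calibration("wrist");im,d=env.read_camera("wrist")
for n,(a,b) in dict(body=(320,345),body2=(320,380),kn=(245,282),fingerL=(270,300),fR=(378,300)).items(): print(n,world("",d,a,b,c).round(1), im[b,a])
for r in range(236,300,6):
    print(r,[ (uu,world("",d,uu,r,c).round(0).tolist()) for uu in (268,274,280,284)])
# side: columns through the fingertips
c=env.calibration("side");im2,d2=env.read_camera("side")
for uu in (372,375,378,394,397,400):
    print(uu,[(r,int(im2[r,uu].max()),world("side",d2,uu,r,c).round(0).tolist()) for r in range(256,276,3)])
```

```text
body [ 583.4 -282.8  134.6] [17 17 18]
body2 [ 583.6 -282.   146.5] [15 16 18]
kn [ 557.1 -271.3  108.2] [27 29 32]
fingerL [ 559.3 -288.1   98.8] [16 17 18]
fR [ 603.4 -285.8  118.2] [15 15 17]
236 [(268, [536.0, -300.0, -1.0]), (274, [541.0, -300.0, 2.0]), (280, [545.0, -302.0, 1.0]), (284, [548.0, -303.0, 1.0])]
242 [(268, [559.0, -274.0, 72.0]), (274, [561.0, -275.0, 71.0]), (280, [565.0, -275.0, 72.0]), (284, [546.0, -308.0, 1.0])]
248 [(268, [560.0, -274.0, 78.0]), (274, [562.0, -275.0, 78.0]), (280, [564.0, -277.0, 75.0]), (284, [544.0, -313.0, 1.0])]
254 [(268, [561.0, -275.0, 83.0]), (274, [563.0, -275.0, 84.0]), (280, [563.0, -280.0, 75.0]), (284, [561.0, -287.0, 62.0])]
260 [(268, [561.0, -275.0, 88.0]), (274, [564.0, -276.0, 88.0]), (280, [562.0, -283.0, 76.0]), (284, [560.0, -291.0, 62.0])]
266 [(268, [563.0, -274.0, 95.0]), (274, [565.0, -276.0, 93.0]), (280, [562.0, -285.0, 79.0]), (284, [559.0, -293.0, 63.0])]
272 [(268, [563.0, -275.0, 99.0]), (274, [564.0, -279.0, 93.0]), (280, [561.0, -288.0, 78.0]), (284, [559.0, -296.0, 65.0])]
278 [(268, [562.0, -278.0, 98.0]), 
[... 1238 characters left out ...]
(259, 14, [601.0, -301.0, 74.0]), (262, 21, [600.0, -303.0, 67.0]), (265, 28, [600.0, -305.0, 60.0]), (268, 128, [644.0, -247.0, -5.0]), (271, 131, [636.0, -259.0, -3.0]), (274, 154, [599.0, -310.0, 38.0])]
397 [(256, 90, [603.0, -308.0, 87.0]), (259, 87, [604.0, -308.0, 78.0]), (262, 86, [601.0, -313.0, 74.0]), (265, 99, [607.0, -306.0, 59.0]), (268, 125, [650.0, -252.0, -3.0]), (271, 123, [644.0, -261.0, -4.0]), (274, 127, [637.0, -272.0, -3.0])]
400 [(256, 44, [613.0, -306.0, 82.0]), (259, 66, [612.0, -309.0, 76.0]), (262, 108, [671.0, -233.0, -4.0]), (265, 118, [662.0, -246.0, -2.0]), (268, 125, [656.0, -256.0, -2.0]), (271, 122, [651.0, -263.0, -4.0]), (274, 126, [644.0, -275.0, -3.0])]
```

Two cameras agree that the whole gripper is about 42 mm higher than the reported TCP implies. The fingertips are at about 60 mm and the gripper body at about 134 mm, while x and y are correct. I'll open, descend part of the way and re-measure before going lower.

Request:
{"op": "arm_command", "data": {
  "translation": [
    [0,0,0],
    [0,0,0],
    [0,0,0],
    [0,0,0],
    [0,0,-0.7],
    [0,0,-1.4],
    [0,0,-2.1],
    [0,0,-2.8],
    [0,0,-2.8],
    [0,0,-2.8]
  ],
  "delta_rot": [
    [0,0,0],
    [0,0,0],
    [0,0,0],
    [0,0,0],
    [0,0,0],
    [0,0,0],
    [0,0,0],
    [0,0,0],
    [0,0,0],
    [0,0,0]
  ],
  "fingers": [5.5,6.5,7.5,7.5,7.5,7.5,7.5,7.5,7.5,7.5]
}}

```text
time_s: 5.67
eef_pos: [580.0, -291.8, 11.5]
tool_rot: [0.804, 0.595, -0.0, -0.001]
ft_force: [0.6, -0.3, 0.5]
opening: 0.879
grasp_force: 0.0
```

Run:
```python
from h import *
o=env.get_obs();print(o["eef_pos"],o["ft_force"])
v,u=np.mgrid[0:400,0:640]
def cl(n):
    c=env.calibration(n);im,d=env.read_camera(n);K,R,t=[np.array(c[k]) for k in("intrinsics","R","t")]
    return im,d,(((np.linalg.inv(K)@np.stack([u,v,np.ones_like(u)]).reshape(3,-1)*d.ravel())-t[:,None]).T@R).reshape(400,640,3)
im,d,X=cl("wrist")
T=o["eef_pos"]; D=X-T; s=D[...,0]*.956-D[...,1]*.292; a=D[...,0]*.292+D[...,1]*.956
for lo,hi in((-60,-26),(26,60)):
    m=(d>0)&(s>lo)&(s<hi)&(np.abs(a)<16)&(X[...,2]>8)&(im.max(2)<110)
    print(m.sum(),np.percentile(X[m][:,2],[0,1,3,10,50]).round(1))
print("body",world("",d,320,345),)
```

```text
[ 580.02740854 -291.75834673   11.49273571] [ 0.58840948 -0.30450628  0.45505279]
9877 [39.1 44.3 49.4 61.9 94.5]
9668 [39.3 44.1 48.9 61.7 94.1]Traceback (most recent call last):
  File "<stdin>", line 12, in <module>
  File "h.py", line 4, in world
    c=cal or env.calibration(name); K=np.array(c["intrinsics"]);R=np.array(c["R"]);t=np.array(c["t"])
             ~~~~~~~~~~~~~~~^^^^^^
ValueError: cameras: side, top, wrist
```

Request:
{"op": "arm_command", "data": {
  "translation": [
    [0,0,-0.5],
    [0,0,-1],
    [0,0,-1.4],
    [0,0,-1.4],
    [0,0,-1.4],
    [0,0,-1.4],
    [0,0,-1.4],
    [0,0,-1.4],
    [0,0,-1.4],
    [0,0,-1.4]
  ],
  "delta_rot": [
    [0,0,0],
    [0,0,0],
    [0,0,0],
    [0,0,0],
    [0,0,0],
    [0,0,0],
    [0,0,0],
    [0,0,0],
    [0,0,0],
    [0,0,0]
  ],
  "fingers": [7.5,7.5,7.5,6.5,5.5,5,4.5,4,4,4]
}}

```text
time_s: 6.55
eef_pos: [581.0, -292.3, -1.1]
tool_rot: [0.804, 0.595, 0.0, 0.0]
ft_force: [1.4, -0.1, 2.5]
opening: 0.519
grasp_force: 42.4
```

Request:
{"op": "arm_command", "data": {
  "translation": [
    [0,0,0],
    [0,0,0],
    [0,0,0]
  ],
  "delta_rot": [
    [0,0,0],
    [0,0,0],
    [0,0,0]
  ],
  "fingers": [4,4,4]
}}

```text
time_s: 6.8
eef_pos: [581.0, -292.3, -1.1]
tool_rot: [0.804, 0.595, 0.0, 0.0]
ft_force: [0.4, -0.1, 4.8]
opening: 0.519
grasp_force: 42.6
```

Request:
{"op": "arm_command", "data": {
  "translation": [
    [0,0,2],
    [0,0,4],
    [-1,2,6],
    [-2.5,4.7,6],
    [-4,7.5,6],
    [-5.5,10.4,6],
    [-7,13.3,6],
    [-8.3,15.7,6],
    [-8.8,16.7,6],
    [-8.8,16.7,6]
  ],
  "delta_rot": [
    [0,0,0],
    [0,0,0],
    [0,0,2],
    [0,0,4],
    [0,0,6],
    [0,0,8],
    [0,0,10],
    [0,0,12.2],
    [0,0,12.2],
    [0,0,12.2]
  ],
  "fingers": [4,4,4,4,4,4,4,4,4,4]
}}

```text
time_s: 7.63
eef_pos: [490.5, -121.5, 57.9]
tool_rot: [0.735, 0.678, -0.0, -0.002]
ft_force: [0.1, -0.2, -1.6]
opening: 0.514
grasp_force: 42.0
```

Run:
```python
from h import *
env.read_camera("top");env.read_camera("top")
o=env.get_obs();print(o["eef_pos"],o["tool_rot"],o["ft_force"],o["grasp_force"])
c=env.calibration("wrist");im,d=env.read_camera("wrist")
im2,_=env.read_camera("side")
cv2.imwrite("pics/m1.png",np.hstack([cv2.resize(im[130:400,170:470],(500,450)),cv2.resize(im2[170:305,240:330],(300,450))])[:,:,::-1])
v,u=np.mgrid[0:400,0:640];K,R,t=[np.array(c[k]) for k in("intrinsics","R","t")]
X=((np.linalg.inv(K)@np.stack([u,v,np.ones_like(u)]).reshape(3,-1)*d.ravel())-t[:,None]).T@R
m=(X[:,2]>90)&(X[:,2]<106)&(im.reshape(-1,3)[:,0]>90)&(np.abs(X[:,0]-492)<60)&(np.abs(X[:,1]+120)<90)
q=X[m];print(m.sum(),q.mean(0),np.percentile(q[:,2],[5,95]),cv2.minAreaRect(q[:,:2].astype(np.float32)))
```

```text
[ 493.39302283 -125.9884904    58.31622332] [ 7.36481248e-01  6.76457545e-01 -1.40633561e-05  7.49279489e-04] [ 0.70952717 -0.69456901 -0.23477369] 42.03338384628296
14887 [ 495.46834595 -104.14994832   98.42129968] [97.44870235 99.37286658] ((497.2981872558594, -116.09600830078125), (106.43931579589844, 51.264862060546875), 84.75111389160156)
```

View pics/m1.png

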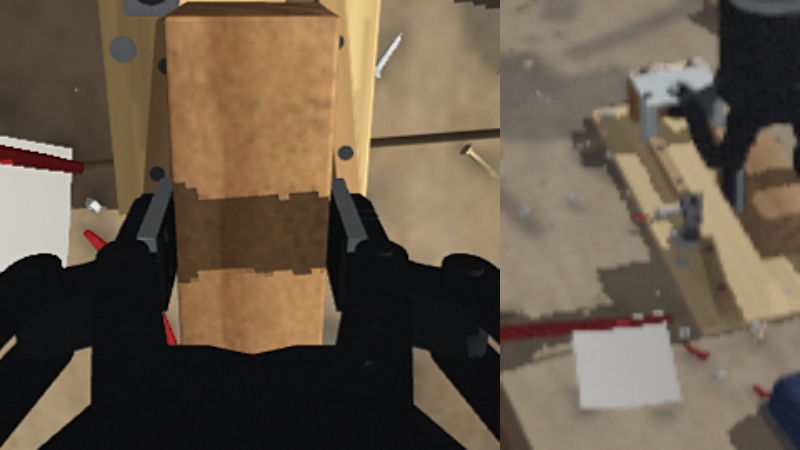

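The wrist crop shows the block held level and in line between the rail flares. Its top is at z = 98.4 and its centre line is about 1 mm off the channel's. Lowering it into the mouth.

Request:
{"op": "arm_command", "data": {
  "translation": [
    [0,0,-1.2],
    [0,0,-2.4],
    [0,0,-3.6],
    [0,0,-4.4],
    [0,0,-4.9],
    [0,0,-5.1],
    [0,0,-5.1],
    [0,0,-5.1]
  ],
  "delta_rot": [
    [0,0,0],
    [0,0,0],
    [0,0,0],
    [0,0,0],
    [0,0,0],
    [0,0,0],
    [0,0,0],
    [0,0,0]
  ],
  "fingers": [4,4,4,4,4,4,4,4]
}}

```text
time_s: 8.5
eef_pos: [493.0, -125.5, 7.6]
tool_rot: [0.736, 0.677, 0.0, 0.0]
ft_force: [0.1, -0.1, -1.5]
opening: 0.518
grasp_force: 42.0
```

Request:
{"op": "arm_command", "data": {
  "translation": [
    [0,0,-0.05],
    [0,0,-0.1],
    [0,0,-0.1],
    [0,0,-0.1]
  ],
  "delta_rot": [
    [0,0,0],
    [0,0,0],
    [0,0,0],
    [0,0,0]
  ],
  "fingers": [4,4,4,4]
}}

```text
time_s: 8.83
eef_pos: [493.0, -125.2, 6.8]
tool_rot: [0.736, 0.677, 0.0, 0.0]
ft_force: [0.6, -0.2, 3.5]
opening: 0.515
grasp_force: 42.4
```

Request:
{"op": "arm_command", "data": {
  "translation": [
    [0.05,0.6,0],
    [0.1,1.2,0],
    [0.15,1.8,0],
    [0.2,2.4,0],
    [0.25,3,0],
    [0.3,3.6,0],
    [0.35,4.2,0],
    [0.4,4.8,0],
    [0.45,5.4,0],
    [0.5,6,0]
  ],
  "delta_rot": [
    [0,0,0],
    [0,0,0],
    [0,0,0],
    [0,0,0],
    [0,0,0],
    [0,0,0],
    [0,0,0],
    [0,0,0],
    [0,0,0],
    [0,0,0]
  ],
  "fingers": [4,4,4,4,4,4,4,4,4,4]
}}

```text
time_s: 9.67
eef_pos: [499.4, -66.2, 6.9]
tool_rot: [0.737, 0.676, 0.001, 0.002]
ft_force: [1.3, -5.1, 4.6]
opening: 0.519
grasp_force: 42.6
```

Request:
{"op": "arm_command", "data": {
  "translation": [
    [0.04,0.5,0],
    [0.08,1,0],
    [0.13,1.5,0],
    [0.17,2,0],
    [0.21,2.5,0],
    [0.25,3,0],
    [0.29,3.5,0],
    [0.34,4,0],
    [0.34,4,0],
    [0.34,4,0]
  ],
  "delta_rot": [
    [0,0,0],
    [0,0,0],
    [0,0,0],
    [0,0,0],
    [0,0,0],
    [0,0,0],
    [0,0,0],
    [0,0,0],
    [0,0,0],
    [0,0,0]
  ],
  "fingers": [4,4,4,4,4,4,4,4,4,4]
}}

```text
time_s: 10.5
eef_pos: [502.9, -24.6, 6.9]
tool_rot: [0.736, 0.677, 0.001, 0.001]
ft_force: [2.7, -1.5, 5.2]
opening: 0.515
grasp_force: 42.7
```

Run:
```python
from h import *
o=env.get_obs();print(o["eef_pos"],o["tool_rot"],o["ft_force"],o["ft_torque"],o["grasp_force"])
```

```text
[502.85929119 -24.6327433    6.85896352] [0.73601454 0.67696314 0.00122085 0.00141984] [ 2.74785825 -1.53376796  5.21449906] [-0.36200618 -0.56351741  0.03839397] 42.67370402812958
```

Request:
{"op": "arm_command", "data": {
  "translation": [
    [0.04,0.5,0],
    [0.08,1,0],
    [0.13,1.5,0],
    [0.17,2,0],
    [0.21,2.5,0],
    [0.25,3,0],
    [0.29,3.5,0],
    [0.34,4,0],
    [0.38,4.5,0],
    [0.42,5,0]
  ],
  "delta_rot": [
    [0,0,0],
    [0,0,0],
    [0,0,0],
    [0,0,0],
    [0,0,0],
    [0,0,0],
    [0,0,0],
    [0,0,0],
    [0,0,0],
    [0,0,0]
  ],
  "fingers": [4,4,4,4,4,4,4,4,4,4]
}}

```text
time_s: 11.33
eef_pos: [506.5, 23.5, 6.9]
tool_rot: [0.737, 0.676, 0.0, 0.002]
ft_force: [1.8, -6.3, 5.9]
opening: 0.516
grasp_force: 42.8
```

Request:
{"op": "arm_command", "data": {
  "translation": [
    [0.01,0.1,0],
    [0.02,0.2,0],
    [0.02,0.3,0],
    [0.03,0.4,0],
    [0.04,0.5,0],
    [0.05,0.6,0],
    [0.06,0.7,0]
  ],
  "delta_rot": [
    [0,0,0],
    [0,0,0],
    [0,0,0],
    [0,0,0],
    [0,0,0],
    [0,0,0],
    [0,0,0]
  ],
  "fingers": [4,4,4,4,4,4,4]
}}

```text
time_s: 11.92
eef_pos: [507.0, 30.3, 6.8]
tool_rot: [0.737, 0.676, 0.0, 0.002]
ft_force: [1.9, -6.3, 6.6]
opening: 0.519
grasp_force: 42.9
```

Request:
{"op": "arm_command", "data": {
  "translation": [
    [0,0.05,0.02],
    [0.01,0.1,0.03],
    [0.01,0.15,0.03],
    [0.02,0.2,0.03],
    [0.02,0.25,0.03],
    [0.03,0.3,0.03],
    [0.03,0.35,0.03],
    [0.03,0.4,0.03],
    [0.03,0.4,0.03]
  ],
  "delta_rot": [
    [0,0,0],
    [0,0,0],
    [0,0,0],
    [0,0,0],
    [0,0,0],
    [0,0,0],
    [0,0,0],
    [0,0,0],
    [0,0,0]
  ],
  "fingers": [4,4,4,4,4,4,4,4,4]
}}

```text
time_s: 12.67
eef_pos: [506.1, 36.0, 6.9]
tool_rot: [0.736, 0.677, 0.0, 0.0]
ft_force: [1.8, -3.2, 5.0]
opening: 0.518
grasp_force: 42.7
```

Request:
{"op": "arm_command", "data": {
  "translation": [
    [0,0.05,0],
    [0.01,0.1,0],
    [0.01,0.15,0],
    [0.02,0.2,0],
    [0.02,0.2,0]
  ],
  "delta_rot": [
    [0,0,0],
    [0,0,0],
    [0,0,0],
    [0,0,0],
    [0,0,0]
  ],
  "fingers": [4,4,4,4,4]
}}

```text
time_s: 13.08
eef_pos: [505.6, 37.7, 6.9]
tool_rot: [0.737, 0.676, -0.0, -0.0]
ft_force: [0.7, -3.2, 6.3]
opening: 0.516
grasp_force: 42.9
```

Request:
{"op": "arm_command", "data": {
  "translation": [
    [0,0.05,0],
    [0.01,0.1,0],
    [0.01,0.1,0]
  ],
  "delta_rot": [
    [0,0,0],
    [0,0,0],
    [0,0,0]
  ],
  "fingers": [4,4,4]
}}

```text
time_s: 13.33
eef_pos: [505.5, 38.6, 6.8]
tool_rot: [0.737, 0.676, -0.001, -0.0]
ft_force: [0.8, -5.1, 6.8]
opening: 0.517
grasp_force: 42.9
```

Request:
{"op": "arm_command", "data": {
  "translation": [
    [0,0.03,0],
    [0,0.06,0],
    [0,0.06,0]
  ],
  "delta_rot": [
    [0,0,0],
    [0,0,0],
    [0,0,0]
  ],
  "fingers": [4,4,4]
}}

```text
time_s: 13.58
eef_pos: [505.5, 38.9, 6.8]
tool_rot: [0.737, 0.676, -0.001, -0.0]
ft_force: [0.3, -4.6, 7.1]
opening: 0.521
grasp_force: 42.9
```

Request:
{"op": "arm_command", "data": {
  "translation": [
    [0,0.03,0],
    [0,0.06,0],
    [0,0.06,0]
  ],
  "delta_rot": [
    [0,0,0],
    [0,0,0],
    [0,0,0]
  ],
  "fingers": [4,4,4]
}}

```text
time_s: 13.83
eef_pos: [505.6, 39.4, 6.8]
tool_rot: [0.737, 0.676, -0.001, -0.0]
ft_force: [0.5, -4.3, 6.9]
opening: 0.519
grasp_force: 42.9
```

Request:
{"op": "arm_command", "data": {
  "translation": [
    [0,0.03,0.03],
    [0,0.06,0.04],
    [0,0.09,0.04],
    [0,0.12,0.04],
    [0,0.12,0.04]
  ],
  "delta_rot": [
    [0,0,0],
    [0,0,0],
    [0,0,0],
    [0,0,0],
    [0,0,0]
  ],
  "fingers": [4,4,4,4,4]
}}

```text
time_s: 14.25
eef_pos: [505.7, 42.0, 6.9]
tool_rot: [0.736, 0.677, -0.0, -0.001]
ft_force: [0.5, -1.0, 1.2]
opening: 0.517
grasp_force: 42.3
```

Request:
{"op": "arm_command", "data": {
  "translation": [
    [0,0.04,0],
    [0,0.08,0],
    [0,0.1,0],
    [0,0.1,0]
  ],
  "delta_rot": [
    [0,0,0],
    [0,0,0],
    [0,0,0],
    [0,0,0]
  ],
  "fingers": [4,4,4,4]
}}

```text
time_s: 14.58
eef_pos: [505.8, 43.0, 6.9]
tool_rot: [0.736, 0.677, -0.0, -0.001]
ft_force: [-0.6, 0.1, -0.8]
opening: 0.516
grasp_force: 42.0
```

Request:
{"op": "arm_command", "data": {
  "translation": [
    [0,0.03,0],
    [0,0.06,0],
    [0,0.1,0],
    [0,0.1,0]
  ],
  "delta_rot": [
    [0,0,0],
    [0,0,0],
    [0,0,0],
    [0,0,0]
  ],
  "fingers": [4,4,4,4]
}}

```text
time_s: 14.92
eef_pos: [506.3, 43.6, 7.1]
tool_rot: [0.736, 0.677, 0.0, -0.0]
ft_force: [0.4, 0.5, -1.3]
opening: 0.518
grasp_force: 42.0
```

Request:
{"op": "arm_command", "data": {
  "translation": [
    [0,0.03,0],
    [0,0.06,0],
    [0,0.1,0],
    [0,0.1,0]
  ],
  "delta_rot": [
    [0,0,0],
    [0,0,0],
    [0,0,0],
    [0,0,0]
  ],
  "fingers": [4,4,4,4]
}}

```text
time_s: 15.25
eef_pos: [506.4, 44.5, 7.1]
tool_rot: [0.736, 0.677, 0.0, -0.0]
ft_force: [0.5, -0.3, -1.2]
opening: 0.515
grasp_force: 42.0
```

Request:
{"op": "arm_command", "data": {
  "translation": [
    [0,0.03,0],
    [0,0.06,0],
    [0,0.08,0],
    [0,0.08,0]
  ],
  "delta_rot": [
    [0,0,0],
    [0,0,0],
    [0,0,0],
    [0,0,0]
  ],
  "fingers": [4,4,4,4]
}}

```text
time_s: 15.58
eef_pos: [506.4, 45.2, 7.1]
tool_rot: [0.736, 0.677, 0.0, 0.0]
ft_force: [-0.3, 0.2, -0.4]
opening: 0.518
grasp_force: 42.0
```

Request:
{"op": "arm_command", "data": {
  "translation": [
    [0,0.03,0],
    [0,0.06,0],
    [0,0.06,0]
  ],
  "delta_rot": [
    [0,0,0],
    [0,0,0],
    [0,0,0]
  ],
  "fingers": [4,4,4]
}}

```text
time_s: 15.83
eef_pos: [506.4, 45.4, 7.1]
tool_rot: [0.736, 0.677, -0.0, 0.0]
ft_force: [-0.1, -0.2, -0.5]
opening: 0.516
grasp_force: 42.0
```

Request:
{"op": "arm_command", "data": {
  "translation": [
    [0,0.03,0],
    [0,0.06,0],
    [0,0.06,0]
  ],
  "delta_rot": [
    [0,0,0],
    [0,0,0],
    [0,0,0]
  ],
  "fingers": [4,4,4]
}}

```text
time_s: 16.08
eef_pos: [506.4, 45.5, 7.2]
tool_rot: [0.737, 0.676, -0.0, 0.0]
ft_force: [-0.1, -2.8, -0.1]
opening: 0.512
grasp_force: 42.1
```

Request:
{"op": "arm_command", "data": {
  "translation": [
    [0,0.03,0],
    [0,0.06,0],
    [0,0.06,0]
  ],
  "delta_rot": [
    [0,0,0],
    [0,0,0],
    [0,0,0]
  ],
  "fingers": [4,4,4]
}}

```text
time_s: 16.33
eef_pos: [506.3, 45.5, 7.2]
tool_rot: [0.737, 0.676, -0.001, 0.001]
ft_force: [-0.7, -4.7, -0.9]
opening: 0.52
grasp_force: 42.1
```

Request:
{"op": "arm_command", "data": {
  "translation": [
    [0,0.04,0],
    [0,0.08,0],
    [0,0.12,0],
    [0,0.12,0]
  ],
  "delta_rot": [
    [0,0,0],
    [0,0,0],
    [0,0,0],
    [0,0,0]
  ],
  "fingers": [4,4,4,4]
}}

```text
time_s: 16.67
eef_pos: [506.3, 45.5, 7.2]
tool_rot: [0.737, 0.676, -0.001, 0.001]
ft_force: [-0.4, -7.5, 0.9]
opening: 0.519
grasp_force: 42.2
```

Request:
{"op": "arm_command", "data": {
  "translation": [
    [0,0.02,0],
    [0,0.04,0],
    [0,0.04,0],
    [0,0.04,0]
  ],
  "delta_rot": [
    [0,0,0],
    [0,0,0],
    [0,0,0],
    [0,0,0]
  ],
  "fingers": [4,4,4,4]
}}

```text
time_s: 17.0
eef_pos: [506.2, 45.5, 7.2]
tool_rot: [0.737, 0.676, -0.001, 0.001]
ft_force: [0.1, -8.6, 2.0]
opening: 0.52
grasp_force: 42.2
```

Request:
{"op": "arm_command", "data": {
  "translation": [
    [0,0.03,0],
    [0,0.06,0],
    [0,0.06,0],
    [0,0.06,0],
    [0,0.06,0],
    [0,0.06,0]
  ],
  "delta_rot": [
    [0,0,0],
    [0,0,0],
    [0,0,0],
    [0,0,0],
    [0,0,0],
    [0,0,0]
  ],
  "fingers": [4,4,4,4,4,4]
}}

```text
time_s: 17.5
eef_pos: [506.2, 45.5, 7.3]
tool_rot: [0.737, 0.675, -0.001, 0.002]
ft_force: [-0.9, -8.9, 1.0]
opening: 0.518
grasp_force: 42.2
```

Run:
```python
from h import *
o=env.get_obs();print(o["eef_pos"],o["ft_force"])
a,d=env.read_camera("top");b,_=env.read_camera("side")
cv2.imwrite("pics/s1.png",np.hstack([cv2.resize(a[190:270,245:395],(450,240),interpolation=2),cv2.resize(b[180:270,260:350],(300,300),interpolation=2)[:240]])[:,:,::-1])
```

```text
[506.22619694  45.52947419   7.26200015] [-0.91692261 -8.89662347  1.01832838]
```

View pics/s1.png

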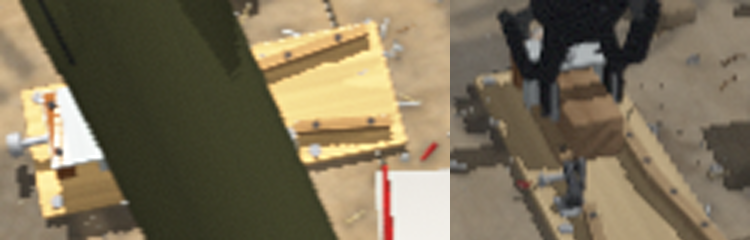

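The side crop shows the block fully past the pawl, under the plate, with the pawl standing in the channel behind it. Drawing back now.

Request:
{"op": "arm_command", "data": {
  "translation": [
    [-0.01,-0.15,0],
    [-0.02,-0.3,0],
    [-0.03,-0.45,0],
    [-0.04,-0.6,0],
    [-0.06,-0.75,0],
    [-0.07,-0.9,0],
    [-0.08,-1.05,0],
    [-0.09,-1.2,0],
    [-0.09,-1.2,0]
  ],
  "delta_rot": [
    [0,0,0],
    [0,0,0],
    [0,0,0],
    [0,0,0],
    [0,0,0],
    [0,0,0],
    [0,0,0],
    [0,0,0],
    [0,0,0]
  ],
  "fingers": [4,4,4,4,4,4,4,4,4]
}}

```text
time_s: 18.35
eef_pos: [505.5, 36.8, 7.1]
tool_rot: [0.736, 0.677, -0.0, 0.0]
ft_force: [0.2, -0.3, -1.3]
opening: 0.521
grasp_force: 42.0
```

Request:
{"op": "arm_command", "data": {
  "translation": [
    [0,-0.04,0],
    [0,-0.08,0],
    [-0.01,-0.1,0],
    [-0.01,-0.1,0]
  ],
  "delta_rot": [
    [0,0,0],
    [0,0,0],
    [0,0,0],
    [0,0,0]
  ],
  "fingers": [4,4,4,4]
}}

```text
time_s: 18.68
eef_pos: [505.4, 36.1, 7.1]
tool_rot: [0.736, 0.677, 0.0, 0.0]
ft_force: [-0.4, 0.1, -1.3]
opening: 0.516
grasp_force: 42.0
```

Request:
{"op": "arm_command", "data": {
  "translation": [
    [0,-0.04,0],
    [0,-0.08,0],
    [-0.01,-0.12,0],
    [-0.01,-0.12,0]
  ],
  "delta_rot": [
    [0,0,0],
    [0,0,0],
    [0,0,0],
    [0,0,0]
  ],
  "fingers": [4,4,4,4]
}}

```text
time_s: 19.02
eef_pos: [505.3, 34.8, 7.1]
tool_rot: [0.736, 0.677, -0.0, 0.0]
ft_force: [0.4, 0.2, -1.1]
opening: 0.514
grasp_force: 42.0
```

Request:
{"op": "arm_command", "data": {
  "translation": [
    [0,-0.04,0],
    [0,-0.08,0],
    [0,-0.1,0],
    [0,-0.1,0]
  ],
  "delta_rot": [
    [0,0,0],
    [0,0,0],
    [0,0,0],
    [0,0,0]
  ],
  "fingers": [4,4,4,4]
}}

```text
time_s: 19.35
eef_pos: [505.3, 34.4, 7.1]
tool_rot: [0.736, 0.677, 0.0, -0.0]
ft_force: [0.3, 0.6, -0.9]
opening: 0.521
grasp_force: 42.0
```

Request:
{"op": "arm_command", "data": {
  "translation": [
    [0,-0.04,0],
    [0,-0.08,0],
    [0,-0.12,0],
    [0,-0.12,0]
  ],
  "delta_rot": [
    [0,0,0],
    [0,0,0],
    [0,0,0],
    [0,0,0]
  ],
  "fingers": [4,4,4,4]
}}

```text
time_s: 19.68
eef_pos: [505.3, 34.0, 7.2]
tool_rot: [0.736, 0.677, 0.001, -0.001]
ft_force: [-0.1, 5.0, 0.2]
opening: 0.517
grasp_force: 42.1
```

Request:
{"op": "arm_command", "data": {
  "translation": [
    [0,-0.04,0],
    [0,-0.08,0],
    [0,-0.1,0],
    [0,-0.1,0]
  ],
  "delta_rot": [
    [0,0,0],
    [0,0,0],
    [0,0,0],
    [0,0,0]
  ],
  "fingers": [4,4,4,4]
}}

```text
time_s: 20.02
eef_pos: [505.3, 33.9, 7.2]
tool_rot: [0.736, 0.677, 0.001, -0.001]
ft_force: [-0.0, 6.6, 0.7]
opening: 0.519
grasp_force: 42.2
```

Request:
{"op": "arm_command", "data": {
  "translation": [
    [0,-0.04,0],
    [0,-0.08,0],
    [0,-0.12,0],
    [0,-0.12,0],
    [0,-0.12,0],
    [0,-0.12,0],
    [0,-0.12,0]
  ],
  "delta_rot": [
    [0,0,0],
    [0,0,0],
    [0,0,0],
    [0,0,0],
    [0,0,0],
    [0,0,0],
    [0,0,0]
  ],
  "fingers": [4,4,4,4,4,4,4]
}}

```text
time_s: 20.6
eef_pos: [505.3, 33.8, 7.2]
tool_rot: [0.735, 0.678, 0.001, -0.001]
ft_force: [-0.2, 8.6, 2.4]
opening: 0.516
grasp_force: 42.3
```

Request:
{"op": "arm_command", "data": {
  "translation": [
    [0.01,0.15,0],
    [0.03,0.3,0],
    [0.04,0.5,0],
    [0.06,0.7,-0.02],
    [0.06,0.7,-0.04],
    [0.06,0.7,-0.04]
  ],
  "delta_rot": [
    [0,0,0],
    [0,0,0],
    [0,0,0],
    [0,0,0],
    [0,0,0],
    [0,0,0]
  ],
  "fingers": [4,4,4,4,4,4]
}}

```text
time_s: 21.1
eef_pos: [506.1, 36.7, 6.9]
tool_rot: [0.737, 0.676, -0.0, 0.001]
ft_force: [0.1, 0.7, 1.4]
opening: 0.516
grasp_force: 42.2
```

Request:
{"op": "arm_command", "data": {
  "translation": [
    [0,0,0],
    [0,0,0],
    [0,0,0],
    [0,0,0],
    [0,0,0],
    [0,0,1],
    [0,0,3],
    [0,0,6],
    [0,0,9],
    [0,0,12]
  ],
  "delta_rot": [
    [0,0,0],
    [0,0,0],
    [0,0,0],
    [0,0,0],
    [0,0,0],
    [0,0,0],
    [0,0,0],
    [0,0,0],
    [0,0,0],
    [0,0,0]
  ],
  "fingers": [5,5.5,6,6.5,6.5,6.5,6.5,6.5,6.5,6.5]
}}

```text
time_s: 21.93
eef_pos: [505.4, 37.5, 128.5]
tool_rot: [0.736, 0.677, -0.0, -0.0]
ft_force: [1.0, 0.5, 0.1]
opening: 0.758
grasp_force: 0.0
```

Request:
{"op": "arm_command", "data": {
  "translation": [
    [0,-3,2],
    [0,-6,2],
    [0,-9,2],
    [0,-11,2],
    [0,-11,2],
    [0,-11,2],
    [0,-11,2]
  ],
  "delta_rot": [
    [0,0,0],
    [0,0,0],
    [0,0,0],
    [0,0,0],
    [0,0,0],
    [0,0,0],
    [0,0,0]
  ],
  "fingers": [6.5,6.5,6.5,6.5,6.5,6.5,6.5]
}}

```text
time_s: 22.52
eef_pos: [505.8, -71.5, 147.0]
tool_rot: [0.736, 0.677, 0.0, -0.0]
ft_force: [0.2, -0.4, -0.6]
opening: 0.763
grasp_force: 0.0
```

Run:
```python
from h import *
o=env.get_obs();print(o["time_s"],o["eef_pos"],o["ft_force"],o["grasp_force"])
c=env.calibration("wrist");a,d=env.read_camera("wrist")
cv2.imwrite("pics/f1.png",cv2.resize(a[0:250,200:460],(598,575),interpolation=2)[:,:,::-1])
v,u=np.mgrid[0:400,0:640];K,R,t=[np.array(c[k]) for k in("intrinsics","R","t")]
X=((np.linalg.inv(K)@np.stack([u,v,np.ones_like(u)]).reshape(3,-1)*d.ravel())-t[:,None]).T@R
m=(X[:,2]>42)&(X[:,2]<49)&(np.abs(X[:,0]-506)<40)&(X[:,1]>-30)&(X[:,1]<82)
q=X[m];print(m.sum(),q.mean(0),q[:,1].min(),cv2.minAreaRect(q[:,:2].astype(np.float32)))
```

```text
22.5167 [505.78805293 -71.52247556 147.04265789] [ 0.20454844 -0.39835768 -0.58124669] 0.0
6441 [506.47899369  38.90480484  47.0299327 ] -11.167191685707689 ((512.3164672851562, 36.40465545654297), (93.26947021484375, 57.973060607910156), 84.96158599853516)
```

View pics/f1.png

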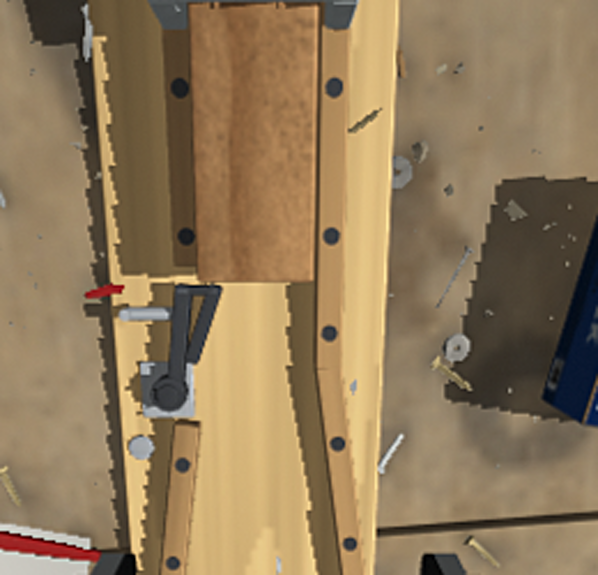

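The picture shows the block flat in the channel, with its rear edge at row 280 and the shut pawl's face at row 287 behind it. The gripper is clear, so I'm handing the job in.

```bash
python3 -c "
from station import env
print(env.job_done())"
```

```text
the job is handed in; nothing more can be done
None
```

The block is locked in the jig behind the shut catch: I pressed it on the stop at about 9 N, drew it back against the catch at about 9 N and the catch held, then released it and handed the job in; no verdict came back.

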